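# Hold the deli pot's lid down in the click press

### The arm

A 6-joint arm with a two-finger parallel gripper is mounted at the origin on a cart in front of the work surface, level with it; the furniture and walls round the work are solid. World frame = base frame: x ahead of the robot, y to its left, z up, the work surface at z = 0. Lengths are in m, angles in degrees, forces in N, time in s.
With the tool pointing down it reaches from about 0.3 to 0.825 m from the base axis. Payload 5.4 kg.
Tool frame: the origin (TCP) lies on the centre line of the jaws, within the pads' length; the fingertips stand 17 mm ahead of it and the grasp point (between the pads) lies 2 mm behind it; z points along the fingers, y is the line along which they close (so a half turn about z gives the same grasp; the last joint's range is limited). The gripper opens to 92 mm and grips with 3 to 60 N. Pads are 20 mm wide; open, the fingers measure 128 mm over their backs; the gripper's body (75 mm by 189 mm) begins 69 mm behind the grasp point.
Start: joints at [56.832, 9.076, 91.501, -0, 79.423, -12.038], TCP at [0.207, 0.536, 0.203] pointing down, gripper open.
Joint ranges: [-166.64, 166.64], [-54.1, 131.32], [10.49, 154.53], [-73.88, 253.88], [9.74, 151.15], [-171.62, 171.62]. Speed limits (degrees/s): [147.25, 147.25, 180, 180, 180, 180].

### API

Orientations are given as a 3x3 rotation matrix whose columns are the frame's x, y, z axes.
In Python, from rig import * gives the robot as it stands.
- The arm moves only by the shell command python3 -m creep 'ROWS' [FORCE]. ROWS is JSON, a list of rows, each a list of 5 numbers: the finger opening in mm, from 0 to 91.9, then the shift along the tool's x, y, z in mm, then the turn about the tool's z in rad. In form: [[hand, x, y, z, twist], ...]. A call has exactly 10 rows; each row shifts and turns the commanded pose from where the row before left it, along the tool's axes as they then stand; what a row does not reach is not made up. A row lasts 1/10 s, in which the tool goes at most 50 mm and 8.59 degrees, less where a joint would pass 70% of its speed; a pose out of reach is approached as far as the arm can. A call with a gripper value outside its range is refused whole. The fingers move at their own pace and stop on an object; FORCE is the grip in N (left out, the last holds). Time passes only in rows, so rows that do not move let the fingers close, or fill a call up. It gives the time, the measured TCP pose, the force, the opening and the grip force at its end, in the units of the state.
- state(): the state, without advancing time (a new reading comes with each control period).
- camera(name): name is "scene" or "side" or "wrist"; returns a dict with "img" (400x640x3 uint8, blue, green, red), "intrinsics" (3x3 intrinsics, pixels), "pose" (4x4, takes a point from camera to world coordinates). Camera axes: x right, y up, looking along -z (the intrinsics and any distortion apply to the point x, -y, -z); pixel columns grow to the right and rows downward; lengths in m; the calibration is good to about 2 mm. A picture is of the moment at which its call begins. There is no depth.
- hand_in(): hands the job in; it is judged then, once.
The state is a dict: "t": time; "qpos": joint angles; "joint_vel": joint speeds; "joint_torque": joint torques, N m; "ee_pos": TCP position; "tcp_rot": TCP orientation; "force": force on the tool from outside, world axes, zero at the start; "wrist_torque": the same for the moment, N m; "grip_width": opening from 0.0 (shut) to 1.0 (fully open); "finger_force": force on a finger pad.
Only numpy, scipy, OpenCV 4.12 (cv2) and the standard library are available. Lean on these libraries where they do the work, as an engineer would, in place of code of your own. Each camera call takes 0.05 s, during which the arm holds its last target. There are 200 camera calls.

### The job

One of the two small presses has the white deli pot with the green lid under its pad, the other a brick of cheese that must not be pressed. Push the knob on top of the pot's press straight down past its first two clicks into the third click, not beyond it, and hold it there against its return spring for at least three seconds. Finish while still holding it pressed in the third click, and leave the other press, the cheeses and the butter undisturbed.

Things in the scene. Friction and masses are not known exactly. Their poses are not given: they have to be found in the camera images.
- left_press: Left one of two identical presses (left = larger y), fixed. Origin: deck level below the plunger's axis; x to its back, z up. Aluminium base plate 165 x 124 x 12 mm, from 62 mm before to 103 mm behind the axis, carries the pressed item. Two posts 83 mm behind the axis bear a white head, top at z 158 mm, 40 mm wide over the item, with a dark collar (top z 167 mm) round the plunger.
- left_plunger (a joint): Downward travel of the left plunger, m: 0 up at rest, 0.052 bottom stop. Click notches: 0.013, 0.026, third 0.039; ridges peak at 0.0065, 0.0195, 0.0325 and, beyond the third notch, 0.0455. Notches do not hold it: released, it springs back to 0. Push needed: 5 to 7 N up to the first ridge, 8 to 9 N up to the second, 13 to 14 N up to the third and about 16 N in the third notch with the pot under the pad.
- left_knob_top (a point): Centre of the flat top of the left press's black round push knob, 36 mm across; z = 254 mm at rest, 215 mm in the third notch. It moves only straight up and down. The 14 mm steel rod under it has two black rings and, uppermost, a red ring, whose top is level with the collar's top in the third notch.
- left_pad: White round pressing pad at the lower end of the left plunger, 60 mm across; its origin is 16 mm above its lower face, which is at z 83 mm at rest. It goes down with the plunger and is sprung (350 N/m after 3 N): from about 30 mm of plunger travel on it bears on the pot's lid, with about 6 N in the third notch.
- right_press: Right one of two identical presses (left = larger y), fixed. Origin: deck level below the plunger's axis; x to its back, z up. Aluminium base plate 165 x 124 x 12 mm, from 62 mm before to 103 mm behind the axis, carries the pressed item. Two posts 83 mm behind the axis bear a white head, top at z 158 mm, 40 mm wide over the item, with a dark collar (top z 167 mm) round the plunger.
- right_plunger (a joint): Downward travel of the right plunger, m: 0 up at rest, 0.052 bottom stop. Click notches: 0.013, 0.026, third 0.039; ridges peak at 0.0065, 0.0195, 0.0325 and, beyond the third notch, 0.0455. Notches do not hold it: released, it springs back to 0. Push needed: 5 to 7 N up to the first ridge, 8 to 9 N up to the second, 13 to 14 N up to the third and about 16 N in the third notch with the pot under the pad.
- right_knob_top (a point): Centre of the flat top of the right press's black round push knob, 36 mm across; z = 254 mm at rest, 215 mm in the third notch. It moves only straight up and down. The 14 mm steel rod under it has two black rings and, uppermost, a red ring, whose top is level with the collar's top in the third notch.
- right_pad: White round pressing pad at the lower end of the right plunger, 60 mm across; its origin is 16 mm above its lower face, which is at z 83 mm at rest. It goes down with the plunger and is sprung (350 N/m after 3 N): from about 30 mm of plunger travel on it bears on the pot's lid, with about 6 N in the third notch.
- deli_pot: White round deli pot with a green press-on lid, 90 mm across the lid, 41 mm high, rigid; loose, standing on the base plate of one of the two presses, within 10 mm of the plunger's axis. Origin at the centre of its underside, z up.
- cheese_brick: Pale yellow smooth brick of cheese, 58 x 105 x 52 mm; loose, standing on the base plate of the other press, within 10 mm of the plunger's axis. Not to be pressed or moved. Origin at the centre of its underside.
- butter: Bystander: small yellow block of butter, 45 x 63 x 22 mm, loose on the deck in front of the presses. Origin at the centre of its underside.
- pear_cheese: Bystander: yellow pear-shaped cheese, 58 mm across, 73 mm high, loose on the deck in front of the presses. Origin at the centre of its underside.
- wedge: Bystander: small pale wedge of cheese, 67 x 77 x 30 mm, loose on the deck in front of the presses. Origin at the centre of its underside.

How it is judged:
By the outcome, as a careful person would: the job done as asked, in the order asked, and still so for the second after the job is handed in, while the arm keeps its last pose, push and grip.
It also fails if it takes over 35 s, if anything falls off the work surface, if the arm or the gripper's body presses on something with over 40 N, if the wrist force passes 120 N, or if a joint passes its speed limit or range.

## Working session

There is one attempt and no reset: what is moved stays moved. The work goes in short steps, Python scripts to look and compute and a shell command to move; the robot and the scene stay as the last step left them, time stands still between calls to the robot, and variables do not carry over. Pictures are saved under pics/ and viewed, at most 10 in all, crops included, and the job is handed in when it is done.

```bash
mkdir -p pics
python3 - <<'E'
from rig import *
import cv2,numpy as np
np.set_printoptions(precision=4,suppress=True)
for n in ["scene","side"]:
    c=camera(n); cv2.imwrite(f"pics/{n}0.png",c["img"]); print(n,c["intrinsics"],c["pose"])
s=state(); print(s["t"],s["ee_pos"],s["tcp_rot"],s["force"],s["grip_width"])
E
```

```text
scene [[446.504    0.     321.9243]
 [  0.     446.504  201.973 ]
 [  0.       0.       1.    ]] [[ 0.7028  0.4338 -0.5639 -0.1637]
 [-0.7111  0.4511 -0.5393 -0.6299]
 [ 0.0204  0.78    0.6255  0.8864]
 [ 0.      0.      0.      1.    ]]
side [[442.3396   0.     313.6956]
 [  0.     442.3396 201.3964]
 [  0.       0.       1.    ]] [[ 0.9352  0.2151 -0.2813  0.26  ]
 [-0.354   0.5931 -0.7231 -0.618 ]
 [ 0.0113  0.7758  0.6308  0.7369]
 [ 0.      0.      0.      1.    ]]
0.1 [0.207  0.5358 0.2023] [[-0.9328  0.3605 -0.0009]
 [ 0.3605  0.9328 -0.0014]
 [ 0.0003 -0.0017 -1.    ]] [-0.1212  0.6211  0.0254] 0.9999144864648405
```

View pics/scene0.png

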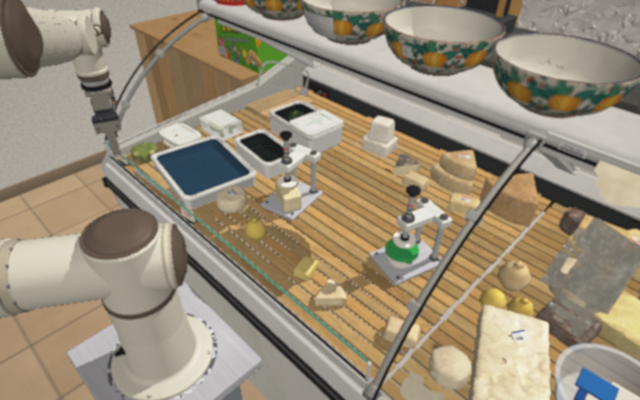

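View pics/side0.png

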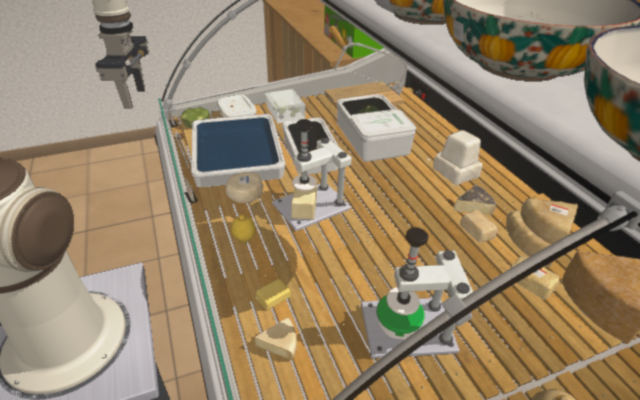

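The pot with the green lid is under the right press: its knob is at about (413,191) in scene and (417,236) in side. The brick is under the left press. I'll enlarge the knob.

Run:
```python
import cv2,numpy as np
a=cv2.imread("pics/scene0.png")[170:290,360:480]; b=cv2.imread("pics/side0.png")[220:370,350:500]
f=lambda i:cv2.resize(i,(400,400),interpolation=cv2.INTER_CUBIC)
cv2.imwrite("pics/z0.png",np.hstack([f(a),f(b)]))
```

```text
(no output)
```

View pics/z0.png

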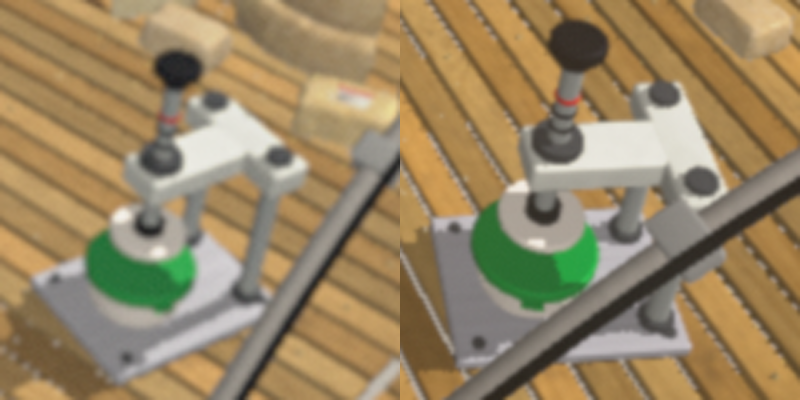

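```bash
cat > h.py <<'E'
import numpy as np
from scipy.optimize import least_squares
K1=np.array([[446.504,0,321.9243],[0,446.504,201.973],[0,0,1]])
K2=np.array([[442.3396,0,313.6956],[0,442.3396,201.3964],[0,0,1]])
P1=np.array([[.7028,.4338,-.5639,-.1637],[-.7111,.4511,-.5393,-.6299],[.0204,.78,.6255,.8864]])
P2=np.array([[.9352,.2151,-.2813,.26],[-.354,.5931,-.7231,-.618],[.0113,.7758,.6308,.7369]])
def ray(K,P,uv):
    d=np.linalg.solve(K,[*uv,1.]); d=P[:,:3]@(d*[1,-1,-1]); return P[:,3],d/np.linalg.norm(d)
def atz(K,P,uv,z):
    c,d=ray(K,P,uv); return c+d*(z-c[2])/d[2]
def tri(a,b):
    c1,d1=ray(K1,P1,a); c2,d2=ray(K2,P2,b)
    s=np.linalg.lstsq(np.c_[d1,-d2],c2-c1,rcond=None)[0]
    p,q=c1+s[0]*d1,c2+s[1]*d2; return (p+q)/2,np.linalg.norm(p-q)
E
python3 - <<'E'
from h import *
np.set_printoptions(precision=4,suppress=True)
s=lambda x,y:(360+x*.3,170+y*.3); t=lambda x,y:(350+(x-400)*.375,220+y*.375)
def show(n,a,b,z=None):
    print(n,*tri(a,b),*( [atz(K1,P1,a,z),atz(K2,P2,b,z)] if z else []))
show("knob",s(178,65),t(579,41),.254)
show("collar",s(160,155),t(558,135),.167)
show("postL",s(215,100),t(664,92),.16)
show("postR",s(280,156),t(702,180),.16)
show("plateFL",s(35,278),t(433,217),.012)
show("plateFR",s(122,378),t(462,365),.012)
show("brk1",s(375,150),t(685,240)); show("brk2",(540,148),(625,210))
show("leftknob",(286,135),(304,125),.254)
# tube: intersect side-view rays with plane of scene line
for (a,b),pts in [(((375,390),(475,230)),[(345,397),(400,350),(440,322)]),(((475,230),(540,140)),[(500,285),(560,248),(615,215)])]:
    c,d1=ray(K1,P1,a); n=np.cross(d1,ray(K1,P1,b)[1])
    for p in pts:
        c2,d=ray(K2,P2,p); print("tube",c2+d*(n@(c-c2))/(n@d))
E
```

```text
knob [ 0.602  -0.1975  0.2495] 0.0015476920013235574 [ 0.5958 -0.2014  0.254 ] [ 0.5995 -0.2004  0.254 ]
collar [ 0.6035 -0.1954  0.163 ] 0.002120525820884945 [ 0.5983 -0.199   0.167 ] [ 0.6018 -0.1971  0.167 ]
postL [ 0.6924 -0.1844  0.1606] 0.00208572691664274 [ 0.692  -0.1852  0.16  ] [ 0.6936 -0.1827  0.16  ]
postR [ 0.6708 -0.2579  0.1607] 0.002335985883952161 [ 0.6705 -0.2588  0.16  ] [ 0.672  -0.2562  0.16  ]
plateFL [ 0.5611 -0.1254  0.0127] 0.003943623213654454 [ 0.5602 -0.1272  0.012 ] [ 0.5622 -0.1226  0.012 ]
plateFR [ 0.5272 -0.2419  0.0098] 0.0005185234048324231 [ 0.5254 -0.2431  0.012 ] [ 0.5265 -0.2427  0.012 ]
brk1 [ 0.5336 -0.3782  0.3176] 0.004240492018349569
brk2 [ 0.6976 -0.4047  0.4282] 0.01959437573414926
leftknob [0.5531 0.2018 0.2477] 0.0002736111406910036 [0.5459 0.1934 0.254 ] [0.5495 0.1916 0.254 ]
tube [ 0.3743 -0.4206  0.2961]
tube [ 0.4292 -0.4214  0.3525]
tube [ 0.4743 -0.4166  0.3697]
tube [ 0.5357 -0.4173  0.4011]
tube [ 0.6027 -0.4142  0.4263]
tube [ 0.6688 -0.41    0.4468]
```

```bash
python3 - <<'E'
import cv2,numpy as np
a=cv2.imread("pics/scene0.png")[0:200,180:640]; b=cv2.imread("pics/side0.png")[0:260,320:640]
cv2.imwrite("pics/shelf.png",np.hstack([cv2.resize(a,None,fx=1,fy=1).copy() if 0 else cv2.resize(a,(460,200)),cv2.resize(b[:200],(320,200))]))
E
python3 - <<'E'
from h import *
np.set_printoptions(precision=3,suppress=True)
c,d=ray(K1,P1,(205,10)); n=np.cross(d,ray(K1,P1,(530,138))[1])
for p in [(380,5),(450,62),(520,118),(590,180)]:
    c2,e=ray(K2,P2,p); print(c2+e*(n@(c-c2))/(n@e))
E
```

```text
[ 2.776  3.925 -0.649]
[1.234 0.607 0.152]
[0.965 0.005 0.291]
[ 0.788 -0.298  0.383]
```

View pics/shelf.png

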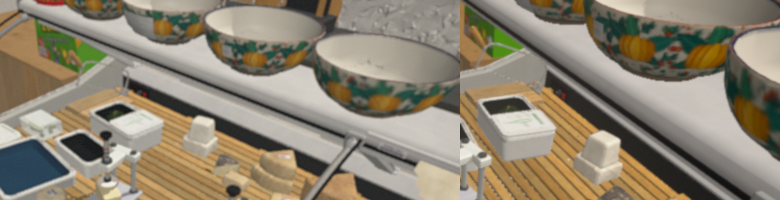

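```bash
python3 -m creep '[[0,0,0,-12,0],[0,0,0,-12,0],[0,0,0,-12,0],[0,0,0,-12,0],[0,0,0,-12,0],[0,0,0,-12,0],[0,0,0,-12,0],[0,0,0,-12,0],[0,0,0,-12,0],[0,0,0,0,0]]' 20
python3 -m creep '[[0,-30,-26,0,0],[0,-30,-26,0,0],[0,-30,-26,0,0],[0,-30,-26,0,0],[0,-30,-26,0,0],[0,-30,-26,0,0],[0,-30,-26,0,0],[0,-30,-26,0,0],[0,-30,-26,0,0],[0,-30,-26,0,0]]'
```

```text
t: 1.1
ee_pos: [0.2078, 0.5371, 0.3136]
tcp_rot: [[-0.933, 0.36, 0.002], [0.36, 0.933, 0.003], [-0.001, 0.004, -1.0]]
force: [-0.3, -0.5, -0.4]
grip_width: 0.153
finger_force: 0.0
t: 2.1
ee_pos: [0.3937, 0.1841, 0.3109]
tcp_rot: [[-0.933, 0.36, -0.0], [0.36, 0.933, 0.0], [0.0, -0.0, -1.0]]
force: [1.5, 0.0, -0.9]
grip_width: 0.006
finger_force: 0.0
```

```bash
python3 -m creep '[[0,-34,-29,0,0],[0,-34,-29,0,0],[0,-34,-29,0,0],[0,-34,-29,0,0],[0,-34,-29,0,0],[0,-34,-29,0,0],[0,-34,-29,0,0],[0,-34,-29,0,0],[0,-34,-29,0,0],[0,0,0,0,0]]'
python3 - <<'E'
from rig import *
import numpy as np,cv2
s=state(); R=np.array(s["tcp_rot"]); print(s["t"],s["ee_pos"],s["force"],(R.T@(np.array([.601,-.199,.285])-s["ee_pos"])*1e3).round(1))
a=camera("scene")["img"][70:310,340:500]; b=camera("side")["img"][100:340,340:500]
cv2.imwrite("pics/v1.png",np.hstack([cv2.resize(i,(400,600),interpolation=cv2.INTER_CUBIC) for i in (a,b)]))
E
```

```text
t: 3.1
ee_pos: [0.5852, -0.1725, 0.3083]
tcp_rot: [[-0.931, 0.365, -0.003], [0.365, 0.931, 0.0], [0.003, -0.001, -1.0]]
force: [0.2, 1.1, -0.6]
grip_width: 0.003
finger_force: 0.0
3.1 [ 0.58520537 -0.17249445  0.30832331] [ 0.16070539  1.14373926 -0.60790846] [-24.5 -18.9  23.3]
```

View pics/v1.png

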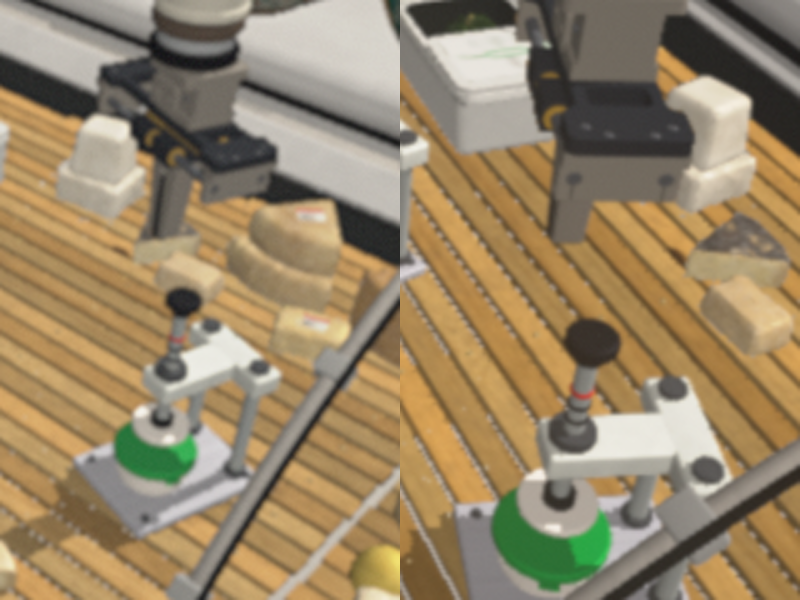

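The closed fingers hang above and to the left of the knob (fingertips near (165,240) in the scene crop, (570,235) in the side crop; knob at (184,300) and (592,343)). Nothing is in the way.

```bash
python3 -m creep '[[0,-4,-4,2,0],[0,-4,-3,2,0],[0,-4,-3,2,0],[0,-4,-3,0,0],[0,-2,-2,0,0],[0,0,0,0,0],[0,0,0,0,0],[0,0,0,0,0],[0,0,0,0,0],[0,0,0,0,0]]'
python3 - <<'E'
from rig import *
import numpy as np
s=state(); R=np.array(s["tcp_rot"]); print(s["ee_pos"],s["force"],(R.T@(np.array([.601,-.199,.285])-s["ee_pos"])*1e3).round(1))
E
```

```text
t: 4.2
ee_pos: [0.5961, -0.1885, 0.3053]
tcp_rot: [[-0.933, 0.36, 0.0], [0.36, 0.933, -0.0], [-0.0, -0.0, -1.0]]
force: [-0.3, -0.3, -0.7]
grip_width: 0.004
finger_force: 0.0
[ 0.59608311 -0.18850446  0.3052906 ] [-0.29427229 -0.26964073 -0.6813614 ] [-8.4 -8.  20.3]
```

```bash
python3 -m creep '[[0,-2,-2,0,0],[0,-2,-2,0,0],[0,-2,-2,0,0],[0,-2,-2,0,0],[0,0,0,4,0],[0,0,0,4,0],[0,0,0,4,0],[0,0,0,3,0],[0,0,0,0,0],[0,0,0,0,0]]'
python3 - <<'E'
from rig import *
import numpy as np,cv2
from h import *
s=state(); R=np.array(s["tcp_rot"]); print(s["ee_pos"],s["force"],(R.T@(np.array([.601,-.199,.271])-s["ee_pos"])*1e3).round(1))
p=s["ee_pos"]+R[:,2]*.017
for K,P in((K1,P1),(K2,P2)):
    q=P[:,:3].T@(p-P[:,3]); u=K@(q*[1,-1,-1]); print(u[:2]/u[2])
a=camera("scene")["img"][140:260,370:450]; b=camera("side")["img"][180:300,380:460]
cv2.imwrite("pics/v2.png",np.hstack([cv2.resize(i,(400,600),interpolation=cv2.INTER_CUBIC) for i in (a,b)]))
E
```

```text
t: 5.2
ee_pos: [0.6006, -0.1989, 0.2902]
tcp_rot: [[-0.933, 0.36, -0.0], [0.36, 0.933, 0.0], [0.0, 0.0, -1.0]]
force: [0.5, -0.4, 0.3]
grip_width: 0.008
finger_force: 0.0
[ 0.60064978 -0.1988594   0.29015799] [ 0.52785309 -0.43747924  0.26053333] [-0.4 -0.  19.2]
[414.9555574  181.63707417]
[419.225829   225.64578331]
```

View pics/v2.png

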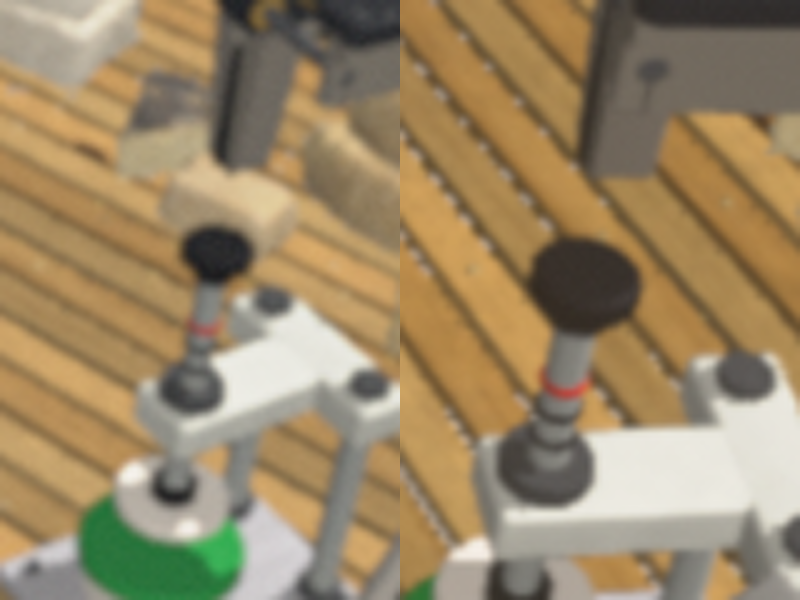

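Run:
```python
from h import *
s=lambda x,y:(370+x/5,140+y/5); t=lambda x,y:(380+(x-400)/5,180+y/5)
for n,a,b in [("tip",(240,163),(625,176)),("tipleft",(215,155),(585,168)),("tipright",(270,165),(662,178)),("knob",(217,243),(586,272))]:
    print(n,*tri(s(*a),t(*b)))
from rig import *; x=state(); print(x["ee_pos"],x["qpos"])
```

```text
tip [ 0.60612329 -0.199838    0.29545739] 0.0023161157022570304
tipleft [ 0.59506236 -0.19352456  0.2996172 ] 0.006528317510600364
tipright [ 0.61041558 -0.21199243  0.30071538] 0.0015695623275789182
knob [ 0.60185855 -0.1972741   0.25186074] 0.0010428747083467262
[ 0.60078659 -0.19895708  0.29046116] [-2.92443736e+01  1.53358632e+01  7.44772874e+01  1.17096189e-03
  9.01613309e+01 -9.81158418e+01]
```

Laterally aligned; visually the tip looks higher than nominal, so I'll find contact by force.

```bash
python3 -m creep '[[0,0,0,2,0],[0,0,0,2,0],[0,0,0,2,0],[0,0,0,2,0],[0,0,0,2,0],[0,0,0,2,0],[0,0,0,2,0],[0,0,0,2,0],[0,0,0,1,0],[0,0,0,0,0]]'
python3 -m creep '[[0,0,0,1,0],[0,0,0,1,0],[0,0,0,1,0],[0,0,0,1,0],[0,0,0,0,0],[0,0,0,0,0],[0,0,0,0,0],[0,0,0,0,0],[0,0,0,0,0],[0,0,0,0,0]]'
```

```text
t: 6.3
ee_pos: [0.6006, -0.1989, 0.273]
tcp_rot: [[-0.933, 0.36, -0.0], [0.36, 0.933, 0.0], [0.0, 0.0, -1.0]]
force: [-0.2, 0.8, 0.7]
grip_width: 0.003
finger_force: 0.0
t: 7.3
ee_pos: [0.6007, -0.1989, 0.2693]
tcp_rot: [[-0.933, 0.36, 0.0], [0.36, 0.933, -0.0], [-0.0, 0.0, -1.0]]
force: [-0.4, 0.1, -0.2]
grip_width: 0.004
finger_force: 0.0
```

```bash
python3 -m creep '[[0,0,0,1,0],[0,0,0,1,0],[0,0,0,1,0],[0,0,0,1,0],[0,0,0,0,0],[0,0,0,0,0],[0,0,0,0,0],[0,0,0,0,0],[0,0,0,0,0],[0,0,0,0,0]]'
python3 - <<'E'
from rig import *
import numpy as np,cv2
print(state()["force"])
a=camera("scene")["img"][140:260,370:450]; b=camera("side")["img"][180:300,380:460]
cv2.imwrite("pics/v3.png",np.hstack([cv2.resize(i,(400,600),interpolation=cv2.INTER_CUBIC) for i in (a,b)]))
E
```

```text
t: 8.3
ee_pos: [0.6007, -0.1989, 0.2652]
tcp_rot: [[-0.933, 0.36, 0.0], [0.36, 0.933, -0.0], [-0.0, -0.0, -1.0]]
force: [-0.7, -0.0, -0.1]
grip_width: 0.003
finger_force: 0.0
[-0.74624848 -0.03122368 -0.08148146]
```

View pics/v3.png

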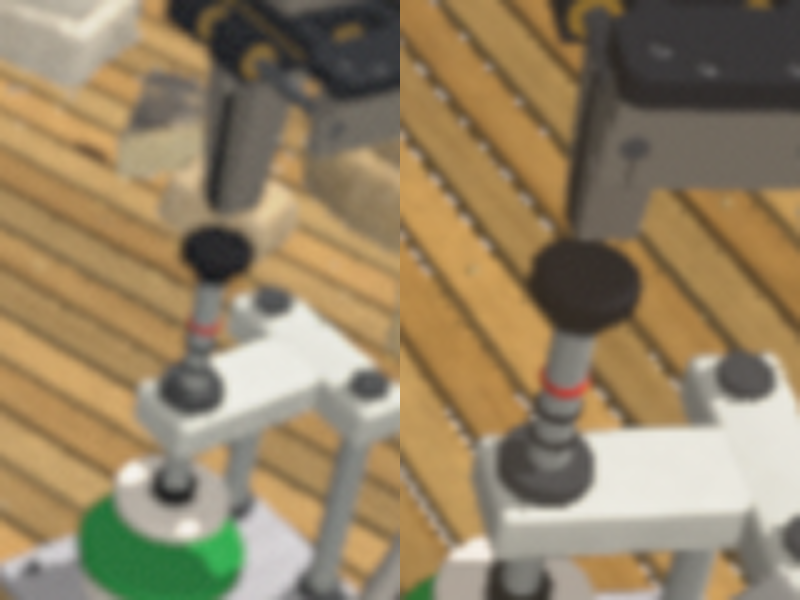

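The tips (scene crop (237,208), side crop (608,237)) are still about 10–14 mm above the knob top, so I continue.

```bash
python3 -m creep '[[0,0,0,1,0],[0,0,0,1,0],[0,0,0,1,0],[0,0,0,1,0],[0,0,0,1,0],[0,0,0,1,0],[0,0,0,1,0],[0,0,0,0,0],[0,0,0,0,0],[0,0,0,0,0]]'
python3 -m creep '[[0,0,0,1,0],[0,0,0,1,0],[0,0,0,1,0],[0,0,0,1,0],[0,0,0,1,0],[0,0,0,0,0],[0,0,0,0,0],[0,0,0,0,0],[0,0,0,0,0],[0,0,0,0,0]]'
```

```text
t: 9.4
ee_pos: [0.6007, -0.199, 0.2583]
tcp_rot: [[-0.933, 0.361, 0.0], [0.361, 0.933, -0.0], [-0.0, -0.0, -1.0]]
force: [0.5, 0.2, 0.3]
grip_width: 0.006
finger_force: 0.0
t: 10.4
ee_pos: [0.6007, -0.1989, 0.2533]
tcp_rot: [[-0.933, 0.361, 0.0], [0.361, 0.933, -0.0], [-0.0, -0.0, -1.0]]
force: [0.2, -0.9, 0.9]
grip_width: 0.008
finger_force: 0.0
```

```bash
python3 -m creep '[[0,0,0,1,0],[0,0,0,1,0],[0,0,0,1,0],[0,0,0,0,0],[0,0,0,0,0],[0,0,0,0,0],[0,0,0,0,0],[0,0,0,0,0],[0,0,0,0,0],[0,0,0,0,0]]'
python3 - <<'E'
from rig import *
import numpy as np,cv2
print(state()["force"])
a=camera("scene")["img"][140:260,370:450]; b=camera("side")["img"][180:300,380:460]
cv2.imwrite("pics/v4.png",np.hstack([cv2.resize(i,(400,600),interpolation=cv2.INTER_CUBIC) for i in (a,b)]))
E
```

```text
t: 11.4
ee_pos: [0.6007, -0.1989, 0.2502]
tcp_rot: [[-0.933, 0.36, 0.0], [0.36, 0.933, -0.0], [-0.0, -0.0, -1.0]]
force: [-0.5, -0.3, 0.1]
grip_width: 0.004
finger_force: 0.0
[-0.45910154 -0.33944972  0.12995187]
```

View pics/v4.png

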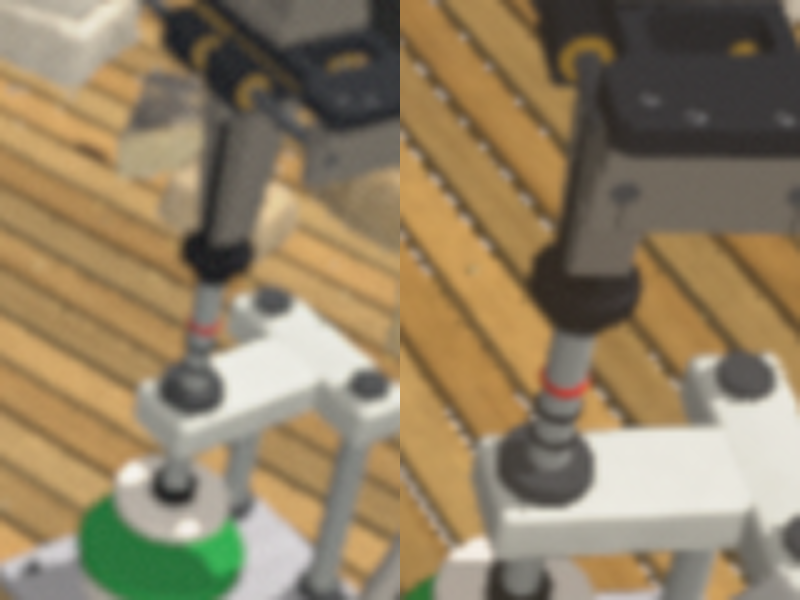

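Tip is just above the knob, about 4–5 mm to the +x side; I centre it, then go on down.

```bash
python3 -m creep '[[0,2,0,0,0],[0,2,0,0,0],[0,0,0,0,0],[0,0,0,1,0],[0,0,0,1,0],[0,0,0,0,0],[0,0,0,0,0],[0,0,0,0,0],[0,0,0,0,0],[0,0,0,0,0]]'
python3 -m creep '[[0,0,0,1,0],[0,0,0,1,0],[0,0,0,0,0],[0,0,0,0,0],[0,0,0,0,0],[0,0,0,0,0],[0,0,0,0,0],[0,0,0,0,0],[0,0,0,0,0],[0,0,0,0,0]]'
```

```text
t: 12.5
ee_pos: [0.597, -0.1975, 0.2482]
tcp_rot: [[-0.933, 0.361, 0.0], [0.361, 0.933, -0.0], [-0.0, -0.0, -1.0]]
force: [-0.4, 0.9, 1.1]
grip_width: 0.004
finger_force: 0.0
t: 13.5
ee_pos: [0.5969, -0.1975, 0.2462]
tcp_rot: [[-0.933, 0.361, -0.0], [0.361, 0.933, 0.0], [0.0, -0.0, -1.0]]
force: [0.1, -0.3, 0.2]
grip_width: 0.007
finger_force: 0.0
```

```bash
python3 -m creep '[[0,0,0,1,0],[0,0,0,1,0],[0,0,0,1,0],[0,0,0,0,0],[0,0,0,0,0],[0,0,0,0,0],[0,0,0,0,0],[0,0,0,0,0],[0,0,0,0,0],[0,0,0,0,0]]'
```

```text
t: 14.5
ee_pos: [0.597, -0.1975, 0.2432]
tcp_rot: [[-0.933, 0.361, 0.0], [0.361, 0.933, 0.0], [-0.0, 0.0, -1.0]]
force: [-0.3, -0.0, -0.2]
grip_width: 0.003
finger_force: 0.0
```

```bash
cat > ring.py <<'E'
import cv2,numpy as np
def ring(im,box):
    x0,x1,y0,y1=box; i=im[y0:y1,x0:x1].astype(float); w=np.clip(i[...,2]-1.3*i[...,1]-20,0,None)
    # restrict red (exclude wood: blue much lower than green)
    w*= (i[...,0]>0.65*i[...,1]); Y,X=np.mgrid[y0:y1,x0:x1]; return (w*X).sum()/w.sum(),(w*Y).sum()/w.sum(),w.sum()
B=((404,420,190,222),(404,424,245,275))
E
python3 - <<'E'
from rig import *
from ring import *
a0,b0=cv2.imread("pics/scene0.png"),cv2.imread("pics/side0.png")
a,b=camera("scene")["img"],camera("side")["img"]
print(ring(a0,B[0]),ring(a,B[0])); print(ring(b0,B[1]),ring(b,B[1]))
cv2.imwrite("pics/v5.png",np.hstack([cv2.resize(i,(400,600),interpolation=cv2.INTER_CUBIC) for i in (a[140:260,370:450],b[180:300,380:460])]))
E
```

```text
(np.float64(411.17784256559764), np.float64(205.8338192419825), np.float64(34.299999999999955)) (np.float64(411.1211340206185), np.float64(205.7860824742268), np.float64(38.79999999999997))
(np.float64(413.0586267325155), np.float64(257.6380436514258), np.float64(627.6999999999999)) (np.float64(413.05412613743334), np.float64(257.6361782240351), np.float64(637.3999999999999))
```

View pics/v5.png

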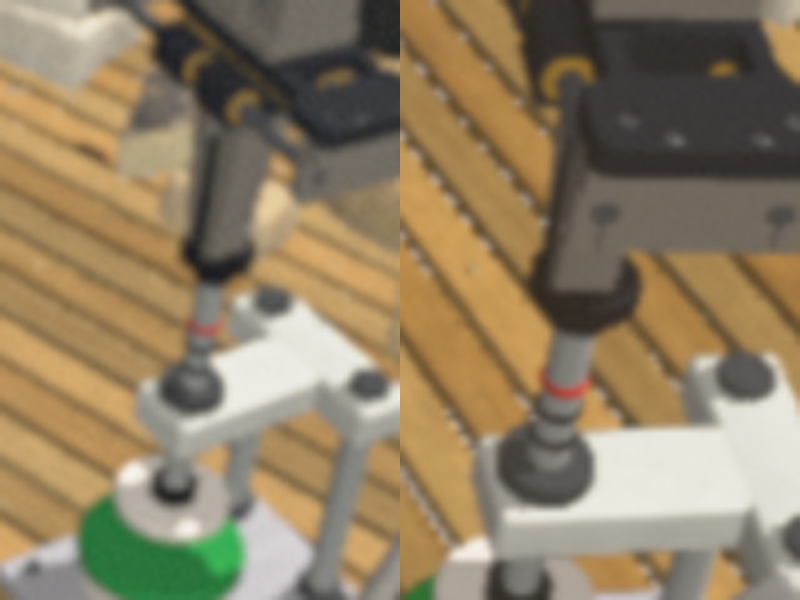

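The ring is unmoved and the fingertips' near edge, at (222,258) in the scene crop and (585,292) in the side crop, is about where contact at 254 mm should appear. I'll continue.

```bash
python3 -m creep '[[0,0,0,1,0],[0,0,0,1,0],[0,0,0,1,0],[0,0,0,1,0],[0,0,0,0,0],[0,0,0,0,0],[0,0,0,0,0],[0,0,0,0,0],[0,0,0,0,0],[0,0,0,0,0]]'
python3 - <<'E'
from rig import *
from ring import *
a,b=camera("scene")["img"],camera("side")["img"]
print(ring(a,B[0]),ring(b,B[1]),state()["force"])
E
```

```text
t: 15.6
ee_pos: [0.5971, -0.1976, 0.2411]
tcp_rot: [[-0.933, 0.36, 0.001], [0.36, 0.933, -0.001], [-0.001, -0.0, -1.0]]
force: [-4.3, 1.6, 8.1]
grip_width: 0.003
finger_force: 4.1
(np.float64(411.8787878787879), np.float64(206.0), np.float64(9.899999999999977)) (np.float64(413.00735429306854), np.float64(258.4112888398603), np.float64(543.8999999999999)) [-3.7325845   1.70324852  8.1755111 ]
```

Contact was at about TCP z = 0.2427, so the third notch should be at TCP z ≈ 0.2037. The lateral force matches friction from arm compliance. I'll press on down.

```bash
python3 -m creep '[[0,0,0,2,0],[0,0,0,2,0],[0,0,0,2,0],[0,0,0,2,0],[0,0,0,2,0],[0,0,0,2,0],[0,0,0,2,0],[0,0,0,2,0],[0,0,0,0,0],[0,0,0,0,0]]'
python3 - <<'E'
from rig import *
from ring import *
b=camera("side")["img"]
print(ring(b,B[1]),state()["force"])
E
```

```text
t: 16.7
ee_pos: [0.5971, -0.1976, 0.2248]
tcp_rot: [[-0.933, 0.36, 0.001], [0.36, 0.933, -0.001], [-0.001, -0.0, -1.0]]
force: [-2.8, 1.6, 8.7]
grip_width: 0.002
finger_force: 4.0
(np.float64(411.94089219330846), np.float64(265.03197026022303), np.float64(538.0)) [-3.91432775  1.18728629  8.36123489]
```

```bash
python3 -m creep '[[0,0,0,2,0],[0,0,0,2,0],[0,0,0,2,0],[0,0,0,2,0],[0,0,0,2,0],[0,0,0,2,0],[0,0,0,1,0],[0,0,0,1,0],[0,0,0,0,0],[0,0,0,0,0]]'
python3 -m creep '[[0,0,0,1,0],[0,0,0,1,0],[0,0,0,1,0],[0,0,0,1,0],[0,0,0,1,0],[0,0,0,0,0],[0,0,0,0,0],[0,0,0,0,0],[0,0,0,0,0],[0,0,0,0,0]]'
python3 - <<'E'
from rig import *
from h import *
from ring import *
b=camera("side")["img"]
print(ring(b,(402,422,250,290)),state()["force"])
for z in (.206,.206-.0179,.206-.039):
    q=P2[:,:3].T@(np.array([.601,-.198,z])-P2[:,3]); u=K2@(q*[1,-1,-1]); print(z,u[:2]/u[2])
E
```

```text
t: 17.75
ee_pos: [0.5972, -0.1976, 0.2123]
tcp_rot: [[-0.933, 0.36, 0.002], [0.36, 0.933, -0.001], [-0.002, -0.001, -1.0]]
force: [-5.2, 2.3, 12.8]
grip_width: 0.004
finger_force: 6.7
t: 18.75
ee_pos: [0.5972, -0.1976, 0.2073]
tcp_rot: [[-0.933, 0.36, 0.001], [0.36, 0.933, -0.001], [-0.002, -0.001, -1.0]]
force: [-5.9, 2.2, 13.9]
grip_width: 0.005
finger_force: 6.7
(np.float64(409.4180692283265), np.float64(272.13035884407753), np.float64(629.7999999999998)) [-5.79269165  3.54861489 13.14898665]
0.206 [412.59431815 255.24743595]
0.1881 [410.97705399 262.66843251]
0.16699999999999998 [409.1324513  271.13259716]
```

Travel is now about 35.4 mm, and the ring's shift of 14.5 px in the side view agrees. Another 4 mm reaches the notch's centre, then hold.

```bash
python3 -m creep '[[0,0,0,1,0],[0,0,0,1,0],[0,0,0,1,0],[0,0,0,1,0],[0,0,0,0,0],[0,0,0,0,0],[0,0,0,0,0],[0,0,0,0,0],[0,0,0,0,0],[0,0,0,0,0]]'
python3 - <<'E'
from rig import *
from ring import *
a,b=camera("scene")["img"],camera("side")["img"]
print(ring(b,(402,422,250,290)),state()["force"])
cv2.imwrite("pics/v6.png",np.hstack([cv2.resize(i,(400,600),interpolation=cv2.INTER_CUBIC) for i in (a[150:270,370:450],b[200:320,370:450])]))
E
```

```text
t: 19.8
ee_pos: [0.5973, -0.1976, 0.2041]
tcp_rot: [[-0.933, 0.36, 0.002], [0.36, 0.933, -0.001], [-0.002, -0.001, -1.0]]
force: [-7.4, 3.5, 16.1]
grip_width: 0.003
finger_force: 8.3
(np.float64(411.96515679442507), np.float64(273.1567944250871), np.float64(28.69999999999999)) [-6.82180023  2.99773401 16.88461149]
```

View pics/v6.png

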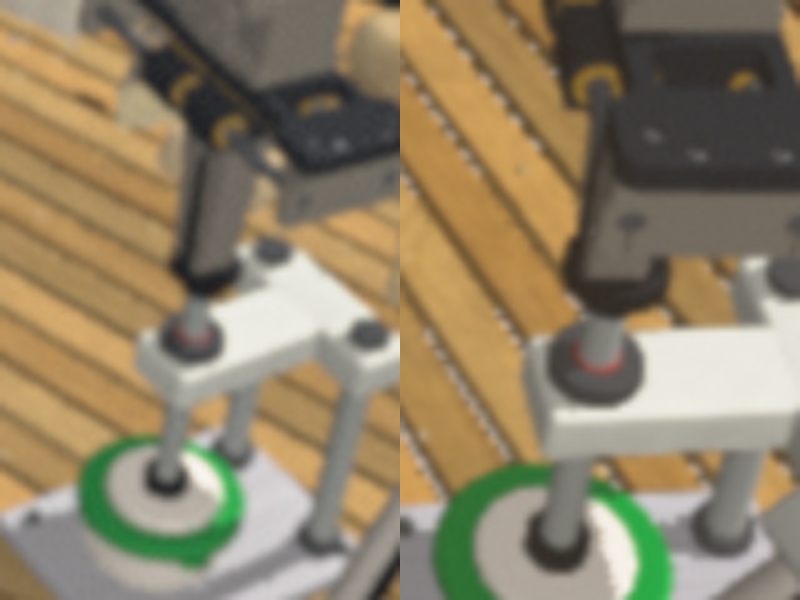

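The red ring has all but sunk flush into the collar (side crop (600,360)), the pad sits on the lid, and the force is 16 N with travel at about 38.6 mm: the third notch. I'll hold for 4 s.

```bash
Z='[0,0,0,0,0]'; python3 -m creep '[[0,0,0,0,0],[0,0,0,0,0],[0,0,0,0,0],[0,0,0,0,0],[0,0,0,0,0],[0,0,0,0,0],[0,0,0,0,0],[0,0,0,0,0],[0,0,0,0,0],[0,0,0,0,0]]'
python3 -m creep '[[0,0,0,0,0],[0,0,0,0,0],[0,0,0,0,0],[0,0,0,0,0],[0,0,0,0,0],[0,0,0,0,0],[0,0,0,0,0],[0,0,0,0,0],[0,0,0,0,0],[0,0,0,0,0]]'
python3 -m creep '[[0,0,0,0,0],[0,0,0,0,0],[0,0,0,0,0],[0,0,0,0,0],[0,0,0,0,0],[0,0,0,0,0],[0,0,0,0,0],[0,0,0,0,0],[0,0,0,0,0],[0,0,0,0,0]]'
python3 -m creep '[[0,0,0,0,0],[0,0,0,0,0],[0,0,0,0,0],[0,0,0,0,0],[0,0,0,0,0],[0,0,0,0,0],[0,0,0,0,0],[0,0,0,0,0],[0,0,0,0,0],[0,0,0,0,0]]'
```

```text
t: 20.9
ee_pos: [0.5973, -0.1977, 0.2041]
tcp_rot: [[-0.933, 0.36, 0.002], [0.36, 0.933, -0.001], [-0.002, -0.001, -1.0]]
force: [-6.8, 2.8, 15.9]
grip_width: 0.007
finger_force: 8.3
t: 21.9
ee_pos: [0.5973, -0.1976, 0.2041]
tcp_rot: [[-0.933, 0.36, 0.002], [0.36, 0.933, -0.001], [-0.002, -0.001, -1.0]]
force: [-7.1, 3.2, 16.3]
grip_width: 0.008
finger_force: 8.3
t: 22.9
ee_pos: [0.5973, -0.1977, 0.2041]
tcp_rot: [[-0.933, 0.36, 0.002], [0.36, 0.933, -0.001], [-0.002, -0.001, -1.0]]
force: [-7.6, 3.9, 16.6]
grip_width: 0.003
finger_force: 8.3
t: 23.9
ee_pos: [0.5973, -0.1977, 0.2041]
tcp_rot: [[-0.933, 0.36, 0.002], [0.36, 0.933, -0.001], [-0.002, -0.001, -1.0]]
force: [-6.3, 3.0, 16.3]
grip_width: 0.006
finger_force: 8.3
```

```bash
python3 -c "
from rig import *
print(hand_in())"
```

```text
the job is handed in; nothing more can be done
None
```

I pushed the knob on the pot's press (the right one) down into the third click, about 38.6 mm of travel at roughly 16 N, held it there for over 4 s, and handed in at 23.9 s with it still pressed; the arm touched nothing else that I saw, though I took no final picture of the other items.

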